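# Stroke down the tongues of a frame back

### The arm

A 6-joint arm with a two-finger parallel gripper is mounted at the origin on the work surface. World frame = base frame: x ahead of the robot, y to its left, z up, the work surface at z = 0. Lengths are in mm, angles in rad, forces in N, time in s.
With the tool pointing down it reaches from about 350 to 775 mm from the base axis. Payload 7.3 kg.
Tool frame: the origin (TCP) lies at the very end of the fingers, on their centre line; the grasp point (between the pads) lies 19 mm behind it; z points along the fingers, y is the line along which they close (so a half turn about z gives the same grasp; the last joint's range is limited). The gripper opens to 92 mm and grips with 3 to 60 N. Pads are 19 mm wide; open, the fingers measure 130 mm over their backs; the gripper's body (75 mm by 190 mm) begins 47 mm behind the grasp point.
Start: joints at [1.151, 0.342, 1.524, -0, 1.275, -0.146], TCP at [141.94, 505.468, 226.741] pointing down, gripper open.
Joint ranges: [-2.53, 2.53], [-0.77, 2.02], [0.04, 2.7], [-1, 4.14], [0.28, 2.66], [-3.11, 3.11]. Speed limits (rad/s): [2.57, 2.57, 3.14, 3.14, 3.14, 3.14].

### API

Orientations are given as [roll, pitch, yaw] about the fixed x, y, z axes, in that order (R = Rz(yaw) Ry(pitch) Rx(roll)).
In Python, from plant import get_obs, capture, close_job gives the robot as it stands. The module is installed in compiled form; this text tells all that it offers.
- The arm moves only by the shell command python3 -m handwheel 'ROWS'. ROWS is JSON, a list of rows, each a list of 3 entries, a list of its own where there are three numbers: the turn, a rotation vector about the tool's x, y, z in degrees, then the shift along the tool's x, y, z in m, then the opening, from 0 (shut) to 1 (fully open). A call has 1 to 12 rows; each row is the pose to reach, as a shift and turn from the pose commanded when the call began, along the tool's axes at that moment; what a row does not reach only later rows make up. A row lasts 1/10 s, in which the tool goes at most 50 mm and 8.59 degrees, less where a joint would pass 70% of its speed; a pose out of reach is approached as far as the arm can. A call with a gripper value outside its range is refused whole. The fingers move at their own pace and stop on an object; the grip force is fixed at half the most. Time passes only in rows, so rows that repeat a pose let the fingers close. It gives the time, the measured TCP pose, the force, the opening and the grip force at its end, in the units of the state.
- get_obs(): the state, without advancing time (a new reading comes with each control period).
- capture(name): name is "scene" or "top" or "wrist"; returns a dict with "image" (420x560x3 uint8, red, green, blue), "depth" (420x560 float32, mm along the optical axis (not along the pixel's ray), 0 where there is no reading), "fx", "fy", "cx", "cy" (pixels), "camera_from_world" (4x4, takes a point from world to camera coordinates). Camera axes: x right, y down, z forward; pixel columns grow to the right and rows downward; lengths in mm; the calibration is good to about 2 mm. A picture is of the moment at which its call begins.
- close_job(): hands the job in; it is judged then, once.
The state is a dict: "time": time; "joint_positions": joint angles; "dq": joint speeds; "tau": joint torques, N m; "tool_pos": TCP position; "tcp_rot": TCP orientation; "contact_force": force on the tool from outside, world axes, zero at the start; "moment": the same for the moment, N m; "grip_width": finger opening in mm; "finger_force": force on a finger pad.
Only numpy, scipy, OpenCV 4.12 (cv2) and the standard library are available. Lean on these libraries where they do the work, as an engineer would, in place of code of your own. Each camera call takes 0.05 s, during which the arm holds its last target. There are 200 camera calls.

### The job

The picture frame lies face down and five steel tongues along two neighbouring rails still stand open. Run your fingertips low along the rails, starting at the end of the long rail away from their shared corner, the way the tongues lean, round the corner and along the short rail, so that each tongue in turn folds flat over the edge of the backing board, one after the other. Stroke lightly, do not pick up or shove the frame, leave everything else where it is, and finish clear.

Things in the scene. Friction and masses are not known exactly. Their poses are not given: they have to be found in the camera images.
- frame_back (a point): Middle of the back of a rectangular picture frame lying face down on the bench, 220 mm along its x axis, 300 mm along its y axis, 20 mm thick; the point lies on its upper face. Dark wooden rails 25 mm wide; the black backing board inside is flush with them.
- hinge1 (a point): Hinge of tongue 1 (first on the -x rail, at its -y end), on the rail's inner edge, 2 mm above the frame's back; its axes are those of the frame. The tongue is a steel leaf 30 mm long from this hinge, 16 mm wide, 2 mm thick, and points along the frame's +y axis, with its free end raised; flat, its upper side is 3 mm above the frame's back (the hinge knuckle, 4 mm).
- tongue1 (a joint): Angle of tongue 1: 0 = flat on the back of the frame, grows as its free end stands up, at most 1.3 rad. Stiff hinge (about 0.4 N at the free end folds it, more nearer the hinge); it stays where it is left.
- hinge2 (a point): Hinge of tongue 2 (second on the -x rail), on the rail's inner edge, 2 mm above the frame's back; its axes are those of the frame. The tongue is a steel leaf 30 mm long from this hinge, 16 mm wide, 2 mm thick, and points along the frame's +y axis, with its free end raised; flat, its upper side is 3 mm above the frame's back (the hinge knuckle, 4 mm).
- tongue2 (a joint): Angle of tongue 2: 0 = flat on the back of the frame, grows as its free end stands up, at most 1.3 rad. Stiff hinge (about 0.4 N at the free end folds it, more nearer the hinge); it stays where it is left.
- hinge3 (a point): Hinge of tongue 3 (third on the -x rail, the last before the corner), on the rail's inner edge, 2 mm above the frame's back; its axes are those of the frame. The tongue is a steel leaf 30 mm long from this hinge, 16 mm wide, 2 mm thick, and points along the frame's +y axis, with its free end raised; flat, its upper side is 3 mm above the frame's back (the hinge knuckle, 4 mm).
- tongue3 (a joint): Angle of tongue 3: 0 = flat on the back of the frame, grows as its free end stands up, at most 1.3 rad. Stiff hinge (about 0.4 N at the free end folds it, more nearer the hinge); it stays where it is left.
- hinge4 (a point): Hinge of tongue 4 (first on the +y rail, just past the corner), on the rail's inner edge, 2 mm above the frame's back; its axes are those of the frame. The tongue is a steel leaf 30 mm long from this hinge, 16 mm wide, 2 mm thick, and points along the frame's +x axis, with its free end raised; flat, its upper side is 3 mm above the frame's back (the hinge knuckle, 4 mm).
- tongue4 (a joint): Angle of tongue 4: 0 = flat on the back of the frame, grows as its free end stands up, at most 1.3 rad. Stiff hinge (about 0.4 N at the free end folds it, more nearer the hinge); it stays where it is left.
- hinge5 (a point): Hinge of tongue 5 (last on the +y rail), on the rail's inner edge, 2 mm above the frame's back; its axes are those of the frame. The tongue is a steel leaf 30 mm long from this hinge, 16 mm wide, 2 mm thick, and points along the frame's +x axis, with its free end raised; flat, its upper side is 3 mm above the frame's back (the hinge knuckle, 4 mm).
- tongue5 (a joint): Angle of tongue 5: 0 = flat on the back of the frame, grows as its free end stands up, at most 1.3 rad. Stiff hinge (about 0.4 N at the free end folds it, more nearer the hinge); it stays where it is left.
- tape_measure: Grey tape measure 60 x 30 mm, 55 mm tall, standing on the backing board; origin under its centre. Leave alone.
- wax_jar: Small jar, 38 mm across, 36 mm tall, standing on the backing board; origin under its centre. Leave alone.
- pencil: Flat carpenter's pencil, 170 x 14 x 8 mm, lying on the bench alongside the frame's -x rail, along its own y axis; origin under its centre. Leave alone.
- sanding_block: Cork sanding block 100 x 60 mm, 30 mm tall, on the bench beyond the frame's +y rail; origin under its centre. Leave alone.
- hammer: Hammer lying on the bench at the robot's right, well clear of the frame. Leave alone.
- screwdriver: Screwdriver lying on the bench at the robot's left. Leave alone.
- frame: The same picture frame with the tongues it carries; origin under its centre, on the bench. Loose, about 1.8 kg: it slides if shoved hard. The open tongues are on its -x rail (a 300 mm side) and its +y rail (a 220 mm side); the steel tongues on the other two rails are already flat and fixed.

How it is judged:
By the outcome, as a careful person would: the job done as asked, in the order asked, and still so for the second after the job is handed in, with the robot touching nothing.
It also fails if it takes over 48 s, if anything falls off the work surface, if the arm or the gripper's body presses on something with over 40 N, if the wrist force passes 120 N, or if a joint passes its speed limit or range.

## Working session

There is one attempt and no reset: what is moved stays moved. The work goes in short steps, Python scripts to look and compute and a shell command to move; the robot and the scene stay as the last step left them, time stands still between calls to the robot, and variables do not carry over. Pictures are saved under pics/ and viewed, at most 10 in all, crops included, and the job is handed in when it is done.

```bash
mkdir -p pics; python3 - <<'E'
from plant import get_obs, capture
import cv2,numpy as np
o=get_obs();print({k:np.round(v,3).tolist() for k,v in o.items()})
for n in("top","scene"):
    c=capture(n);np.savez(f"{n}.npz",**c)
    cv2.imwrite(f"pics/{n}.png",c["image"][...,::-1]);print(n,c["fx"],c["cx"],c["cy"],np.round(np.linalg.inv(c["camera_from_world"]),3).tolist())
E
```

```text
{'time': 0.0, 'joint_positions': [1.151, 0.343, 1.525, 0.0, 1.275, -0.146], 'dq': [-0.002, 0.001, -0.002, -0.001, 0.001, 0.002], 'tau': [-0.0, -43.125, -24.422, 0.072, 0.056, -0.0], 'tool_pos': [141.768, 505.06, 226.027], 'tcp_rot': [-3.14, -0.0, 2.868], 'contact_force': [-0.392, 0.314, 0.268], 'moment': [0.047, -0.003, 0.046], 'finger_force': 0.0, 'grip_width': 91.87}
top 499.61048524959796 281.8344525257362 207.69480413390866 [[-0.001, -0.988, 0.151, 351.766], [-1.0, -0.001, -0.01, 11.833], [0.01, -0.151, -0.988, 1311.021], [0.0, 0.0, 0.0, 1.0]]
scene 474.6540018117972 278.3913053873409 202.74619826910293 [[0.074, 0.661, -0.747, 1395.008], [0.997, -0.063, 0.043, -36.339], [-0.019, -0.748, -0.664, 827.377], [0.0, 0.0, 0.0, 1.0]]
```

View pics/top.png

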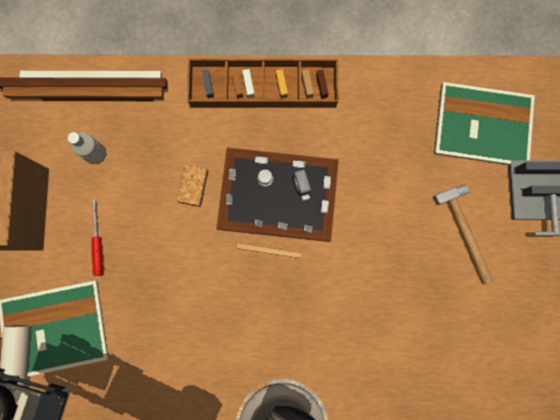

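View pics/scene.png

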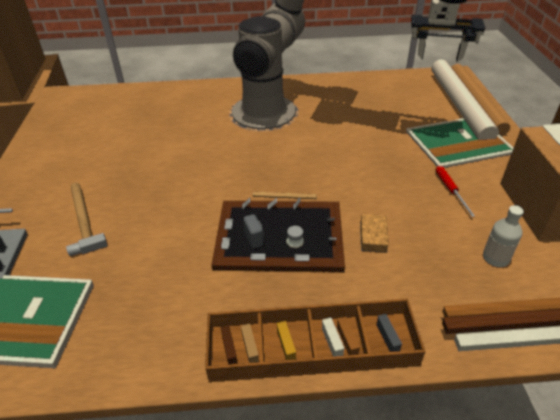

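The top view shows the frame centred near pixel (278,195), with corners near (228,149), (337,159), (331,240) and (219,230). The open tongues are on the lower rail at about (259,223), (283,226) and (308,228), and on the left rail at (229,199) and (232,174). The jar is at (265,178), the tape measure at (302,182), the pencil below the frame and the sanding block to its left. The scene view agrees: the frame's +y points to the robot's left and its +x away from the robot.

```bash
cat > h.py <<'E'
import numpy as np,cv2
from scipy.spatial.transform import Rotation as R
def ray(c,uv,z):
    M=np.linalg.inv(c["camera_from_world"]);uv=np.atleast_2d(uv).astype(float)
    d=np.c_[(uv[:,0]-c["cx"])/c["fx"],(uv[:,1]-c["cy"])/c["fy"],np.ones(len(uv))]@M[:3,:3].T
    return M[:3,3]+d*((z-M[2,3])/d[:,2])[:,None]
def cloud(c):
    d=c["depth"];v,u=np.indices(d.shape);M=np.linalg.inv(c["camera_from_world"])
    P=np.stack([(u-c["cx"])/c["fx"]*d,(v-c["cy"])/c["fy"]*d,d],-1)
    return P@M[:3,:3].T+M[:3,3]
E
python3 - <<'E'
from h import *
c=dict(np.load("top.npz"));P=cloud(c)
hsv=cv2.cvtColor(c["image"],cv2.COLOR_RGB2HSV)
m=((P[...,2]>12)&(P[...,2]<90)).astype(np.uint8);m[:,:212]=0;m[:,345:]=0;m[:140]=0;m[245:]=0
k=cv2.connectedComponentsWithStats(m);i=1+np.argmax(k[2][1:,4]);print(k[2][i])
pts=P[(k[1]==i)]
q=pts[pts[:,2]<28]; print('z med',np.median(q[:,2]))
r=cv2.minAreaRect(q[:,:2].astype(np.float32));print(r,cv2.boxPoints(r))
E
```

```text
[ 216  147  122   95 9409]
z med 20.36764187186145
((588.6524658203125, 9.782974243164062), (300.5451965332031, 222.0299835205078), 83.93644714355469) [[ 462.38504 -127.92221]
 [ 683.17285 -151.37558]
 [ 714.9199   147.48816]
 [ 494.13208  170.94153]]
```

```bash
cat >> h.py <<'E'
C0=np.array([588.6,9.8,20.]);YAW=-6.06
def to(p,yaw):  # tool pointing down; print turn (deg) and shift (m) for rows
    from plant import get_obs
    o=get_obs();Rt=R.from_euler('xyz',o["tcp_rot"])
    G=R.from_euler('xyz',[np.pi,0,yaw])
    print('turn',np.round((Rt.inv()*G).as_rotvec(degrees=True),2),'shift',np.round(Rt.inv().apply(np.array(p)-o["tool_pos"])/1000,4))
E
python3 -c "
from h import *
to([540,10,330],3.036)"
```

```text
turn [-0.08 -0.02 -9.64] shift [-0.5172 -0.3691 -0.1035]
```

```bash
python3 -m handwheel '[[[0,0,-9.6],[-0.517,-0.369,-0.104],0],[[0,0,-9.6],[-0.517,-0.369,-0.104],0],[[0,0,-9.6],[-0.517,-0.369,-0.104],0],[[0,0,-9.6],[-0.517,-0.369,-0.104],0],[[0,0,-9.6],[-0.517,-0.369,-0.104],0],[[0,0,-9.6],[-0.517,-0.369,-0.104],0],[[0,0,-9.6],[-0.517,-0.369,-0.104],0],[[0,0,-9.6],[-0.517,-0.369,-0.104],0],[[0,0,-9.6],[-0.517,-0.369,-0.104],0],[[0,0,-9.6],[-0.517,-0.369,-0.104],0],[[0,0,-9.6],[-0.517,-0.369,-0.104],0],[[0,0,-9.6],[-0.517,-0.369,-0.104],0]]'
python3 -c "
from h import *
to([540,10,330],3.036)"
```

```text
time: 1.3
tool_pos: [511.3, 45.1, 323.1]
tcp_rot: [3.141, -0.0, 3.035]
contact_force: [1.0, 1.3, 0.4]
grip_width: 2.3
finger_force: 0.0
turn [ 0.01 -0.03 -0.06] shift [-0.0322 -0.0318 -0.0069]
```

```bash
python3 -m handwheel '[[[0,0,0],[-0.032,-0.032,-0.007],0],[[0,0,0],[-0.032,-0.032,-0.007],0],[[0,0,0],[-0.032,-0.032,-0.007],0],[[0,0,0],[-0.032,-0.032,-0.007],0]]'
python3 - <<'E'
from h import *
from plant import capture,get_obs
c=capture("wrist");np.savez("w1.npz",**c);cv2.imwrite("pics/w1.png",c["image"][...,::-1])
o=get_obs();print(o["tool_pos"],o["tcp_rot"],o["joint_positions"])
print(np.round(np.linalg.inv(c["camera_from_world"]),3).tolist())
E
```

```text
time: 1.7
tool_pos: [538.2, 12.6, 329.6]
tcp_rot: [3.141, -0.001, 3.036]
contact_force: [-0.5, 0.7, -0.1]
grip_width: 0.1
finger_force: 0.0
[538.17682929  12.89514414 329.90272577] [ 3.14121102e+00 -7.36282504e-04  3.03673711e+00] [-1.18666326e-01  3.11015064e-01  1.28704471e+00  3.71564467e-04
  1.54427437e+00 -1.58461696e+00]
[[0.106, 0.957, 0.271, 464.395], [0.994, -0.102, -0.029, 20.261], [-0.0, 0.273, -0.962, 488.941], [0.0, 0.0, 0.0, 1.0]]
```

View pics/w1.png

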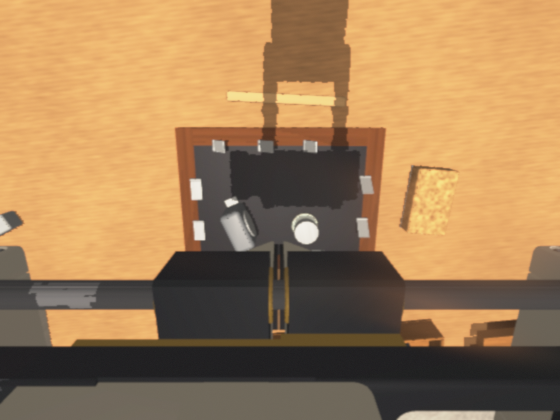

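The wrist view (image right = +y, up = −x) shows the frame's −x corners at (177,128) and (384,128). Tongues 1–3 are at (219,146), (265,146) and (310,146), and tongues 4 and 5 are at (367,184) and (362,228). The tape measure is at (238,228) and the jar at (305,229).

```bash
python3 - <<'E'
from h import *
c=dict(np.load("w1.npz"));P=cloud(c)
# frame fit from this view: height mask, near rail and ends
m=((P[...,2]>12)&(P[...,2]<28)).astype(np.uint8);m[250:]=0;m[:,:150]=0;m[:,395:]=0
k=cv2.connectedComponentsWithStats(m);i=1+np.argmax(k[2][1:,4]);m=(k[1]==i)
print('z',np.median(P[m][:,2]))
# edges: left, right (rows 150..240), top (cols 190..370)
def edge(pts):
    l=cv2.fitLine(pts[:,:2].astype(np.float32),cv2.DIST_HUBER,0,.01,.01).ravel();return l
L=ray(c,[(np.where(m[r])[0].min()-.5,r) for r in range(150,240)],20)
Rr=ray(c,[(np.where(m[r])[0].max()+.5,r) for r in range(150,240)],20)
T=ray(c,[(u,np.where(m[:,u])[0].min()-.5) for u in range(190,370)],20)
for n,p in(('-y',L),('+y',Rr),('-x',T)):
    l=edge(p);print(n,l,np.degrees(np.arctan2(l[1],l[0])))
Rf=np.array([[np.cos(np.radians(YAW)),-np.sin(np.radians(YAW))],[np.sin(np.radians(YAW)),np.cos(np.radians(YAW))]])
for n,p in(('-y',L),('+y',Rr),('-x',T)): print(n,np.median((p[:,:2]-C0[:2])@Rf,0))
# light blobs
for tag,cc,lo in(('w',c,0),('t',dict(np.load("top.npz")),0)):
    g=cv2.cvtColor(cc["image"],cv2.COLOR_RGB2HSV);Q=cloud(cc)
    F=(Q[...,:2]-C0[:2])@Rf
    mm=((g[...,1]<90)&(g[...,2]>85)&(abs(F[...,0])<112)&(abs(F[...,1])<152)&(Q[...,2]>15)&(Q[...,2]<80)).astype(np.uint8)
    n,lab,st,ce=cv2.connectedComponentsWithStats(mm)
    for i in range(1,n):
        if st[i,4]>8:
            f=F[lab==i];z=Q[lab==i][:,2]
            print(tag,ce[i].round(1),st[i,4],'x',np.percentile(f[:,0],[3,97]).round(1),'y',np.percentile(f[:,1],[3,97]).round(1),'z',np.percentile(z,[3,97]).round(1))
im=cv2.resize(c["image"][120:250,170:395],None,fx=3.5,fy=3.5,interpolation=cv2.INTER_CUBIC);cv2.imwrite("pics/w1c.png",im[...,::-1])
E
```

```text
z 21.184996906813893
-y [ 9.94178414e-01 -1.07746415e-01  5.60053040e+02 -1.38761353e+02] -6.185422
+y [ 9.9411803e-01 -1.0830205e-01  5.9190930e+02  1.6025203e+02] -6.217445
-x [1.0610272e-01 9.9435520e-01 4.8064746e+02 4.8412449e+01] 83.909294
-y [ -13.65739351 -150.75072296]
+y [-13.50700725 149.96281466]
-x [-111.43984895   -1.0244247 ]
w [222.4 162.1] 1442 x [-93.2  -9.1] y [-131.3  -15.5] z [19.7 44.8]
w [305.8 146.7] 325 x [-94.  -79.4] y [-0.3 66.4] z [19.8 49.3]
w [357. 146.] 17 x [-85.7 -85.5] y [ 99.9 121.3] z [20.4 22.9]
w [362.3 203.7] 725 x [-55.1  50.1] y [114.7 131.7] z [19.8 45.1]
w [230.4 201.5] 133 x [-10.8   2.4] y [-84.9 -63.5] z [20.2 33.2]
w [253.6 199.2] 34 x [-10.3  -3.2] y [-45.5 -34.9] z [19.7 22.2]
w [238.  230.6] 964 x [ 0.4 52.4] y [-81.1 -39.7] z [21.6 77.3]
w [304.9 227.8] 784 x [15.2 61.3] y [18.3 56.8] z [20.3 58.4]
w [198.9 229.8] 253 x [26.  59.1] y [-134.6 -117. ] z [20.5 24.7]
w [315.7 249.6] 17 x [74.  76.2] y [49.5 62.1] z [20.1 23.4]
t [260.7 159.6] 96 x [76.  94.1] y [37.3 69.5] z [17.6 26.4]
t [298.4 163.5] 99 x [75.8 94. ] y [-63.8 -30.1] z [16.3 26.5]
t [232. 174.] 83 x [22.7 52.7] y [115.8 131.4] z [18.7 44.2]
t [264.9 177.4] 230 x [16.6 58.7] y [18.4 54.4] z [18.7 60.5]
t [301.8 180.9] 254 x [ 2.8 53. ] y [-78.  -42.1] z [67.  79.1]
t [326.6 181.9] 101 x [27.  60.5] y [-135.  -116.2] z [17.  27.3]
t [228.6 199.1] 65 x [-43.  -20.3] y [117.4 131. ] z [20.2 47.5]
t [305.4 197. ] 45 x [-10.8   3.3] y [-83.6 -63.3] z [17.9 31.8]
t [324.4 205.8] 98 x [-37.2  -5. ] y [-135.  -116.4] z [17.7 26.9]
t [258.1 222.8] 54 x [-92.9 -77.8] y [31.6 50.3] z [19.  48.7]
t [282.2 225.6] 67 x [-93.4 -77.6] y [-33.7 -10.1] z [17.6 46.4]
t [307.6 228.3] 61 x [-93.3 -77.6] y [-98.9 -76.6] z [18.1 47.9]
```

View pics/w1c.png

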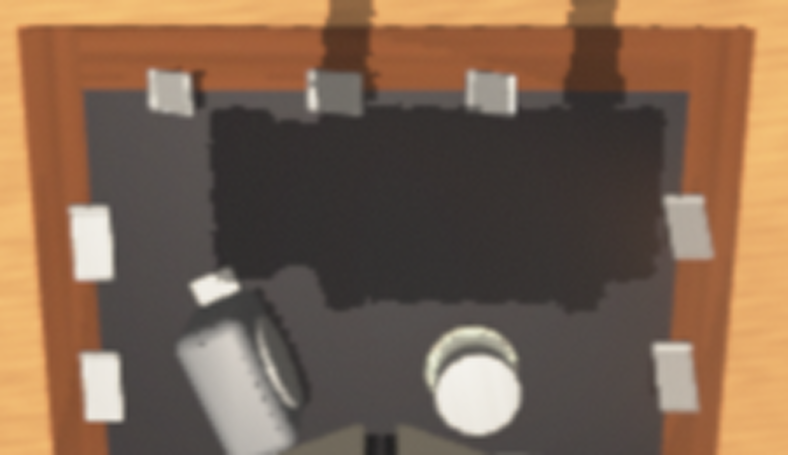

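```bash
sed -i 's/^C0=.*/C0=np.array([587.9,9.1,0.]);YAW=-6.1/' h.py; cat >> h.py <<'E'
FR=R.from_euler('z',YAW,degrees=True)
def f2w(x,y,z): return C0+FR.apply([x,y,z])
def where():
    from plant import get_obs
    o=get_obs();print('frame pos',FR.inv().apply(o["tool_pos"]-C0).round(2),'yaw',round(o["tcp_rot"][2],4),'F',np.round(o["contact_force"],1),'t',round(o["time"],2))
E
python3 -c "
from h import *
where();to(f2w(-85,-129,60),3.035)"
```

```text
frame pos [-49.84  -1.51 329.9 ] yaw 3.0367 F [-0.2 -0.9 -0.1] t 1.75
turn [ 0.02 -0.04  0.1 ] shift [ 0.0352 -0.1275  0.2699]
```

```bash
python3 -m handwheel '[[[0,0,0.1],[0.035,-0.1275,0.05],0],[[0,0,0.1],[0.035,-0.1275,0.08],0],[[0,0,0.1],[0.035,-0.1275,0.12],0],[[0,0,0.1],[0.035,-0.1275,0.16],0],[[0,0,0.1],[0.035,-0.1275,0.20],0],[[0,0,0.1],[0.035,-0.1275,0.235],0],[[0,0,0.1],[0.035,-0.1275,0.26],0],[[0,0,0.1],[0.035,-0.1275,0.27],0],[[0,0,0.1],[0.035,-0.1275,0.27],0],[[0,0,0.1],[0.035,-0.1275,0.27],0]]'
python3 - <<'E'
from h import *
from plant import capture
where();to(f2w(-85,-129,60),3.035)
for n in("wrist","scene"):
    c=capture(n);np.savez(n+"2.npz",**c)
    a=c["image"];a=a[:,:] if n=="wrist" else cv2.resize(a[170:290,190:400],None,fx=2.6,fy=2.6)
    cv2.imwrite(f"pics/{n}2.png",a[...,::-1])
where()
a=cv2.imread("pics/wrist2.png");b=cv2.imread("pics/scene2.png");s=400/b.shape[1]
b=cv2.resize(b,None,fx=s,fy=s);a=cv2.resize(a,(400,300));cv2.imwrite("pics/two.png",np.vstack([a,b]))
E
```

```text
time: 2.75
tool_pos: [491.6, -111.1, 61.5]
tcp_rot: [-3.141, 0.002, 3.035]
contact_force: [0.1, 0.2, -0.6]
grip_width: 0.4
finger_force: 0.0
frame pos [ -82.95 -129.72   61.49] yaw 3.0346 F [ 0.1  0.2 -0.6] t 2.75
turn [-0.03  0.14 -0.02] shift [0.0021 0.0007 0.0015]
frame pos [ -82.72 -130.03   61.78] yaw 3.0342 F [-0.3 -0.8  0.4] t 2.85
```

View pics/two.png

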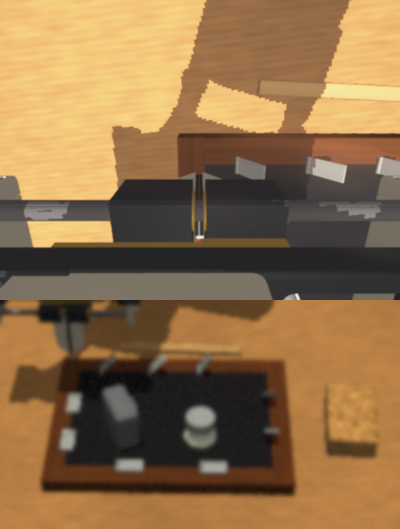

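The gripper hovers over the near −y corner, behind tongue 1 (leaf at about (250,168) in the upper picture). Nothing is under the closed fingers, so I'll lower next to the first knuckle.

```bash
python3 -m handwheel '[[[0,0.1,0],[0.002,0.001,0.015],0],[[0,0.1,0],[0.002,0.001,0.027],0],[[0,0.1,0],[0.002,0.001,0.033],0],[[0,0.1,0],[0.002,0.001,0.0355],0],[[0,0.1,0],[0.002,0.001,0.036],0],[[0,0.1,0],[0.002,0.001,0.036],0]]'
python3 - <<'E'
from h import *
from plant import capture
where();capture("top");where();capture("top");where();to(f2w(-85,-129,25),3.035)
E
```

```text
time: 3.45
tool_pos: [489.0, -110.2, 24.3]
tcp_rot: [-3.142, -0.001, 3.034]
contact_force: [0.0, 1.4, 0.2]
grip_width: 0.4
finger_force: 0.0
frame pos [ -85.62 -129.13   24.28] yaw 3.0336 F [0.  1.4 0.2] t 3.45
frame pos [ -85.61 -129.16   24.35] yaw 3.0336 F [ 0.3  0.7 -0.3] t 3.5
frame pos [ -85.61 -129.13   24.37] yaw 3.0336 F [-0.6  0.4  0. ] t 3.55
turn [-0.   -0.06 -0.08] shift [-0.0006  0.0001 -0.0006]
```

```bash
python3 -m handwheel '[[[0,0,0],[-0.0006,0.008,-0.0004],0],[[0,0,0],[-0.0006,0.016,-0.0004],0],[[0,0,0],[-0.0006,0.024,-0.0004],0],[[0,0,0],[-0.0006,0.032,-0.0004],0],[[0,0,0],[-0.0006,0.040,-0.0004],0],[[0,0,0],[-0.0006,0.048,-0.0004],0],[[0,0,0],[-0.0006,0.055,-0.0002],0],[[0,0,0],[-0.0006,0.060,0.0006],0],[[0,0,0],[-0.0006,0.064,0.0008],0],[[0,0,0],[-0.0006,0.068,0.0008],0],[[0,0,0],[-0.0006,0.071,0],0],[[0,0,0],[-0.0006,0.073,-0.0004],0]]'
python3 - <<'E'
from h import *
from plant import capture
where();c=capture("scene");np.savez("s3.npz",**c);where()
c2=capture("wrist")
a=cv2.resize(c["image"][175:275,205:355],(600,400),interpolation=cv2.INTER_CUBIC);b=c2["image"][90:290]
b=cv2.resize(b,(550,196));a=cv2.resize(a,(550,367));cv2.imwrite("pics/s3.png",np.vstack([a,b])[...,::-1])
E
```

```text
time: 4.75
tool_pos: [497.2, -37.3, 24.4]
tcp_rot: [3.141, -0.002, 3.034]
contact_force: [1.1, 0.7, 0.4]
grip_width: 0.8
finger_force: 0.0
frame pos [-85.29 -55.74  24.38] yaw 3.0336 F [1.1 0.7 0.4] t 4.75
frame pos [-85.27 -55.61  24.44] yaw 3.0336 F [-0.7  0.3 -0.2] t 4.8
```

View pics/s3.png

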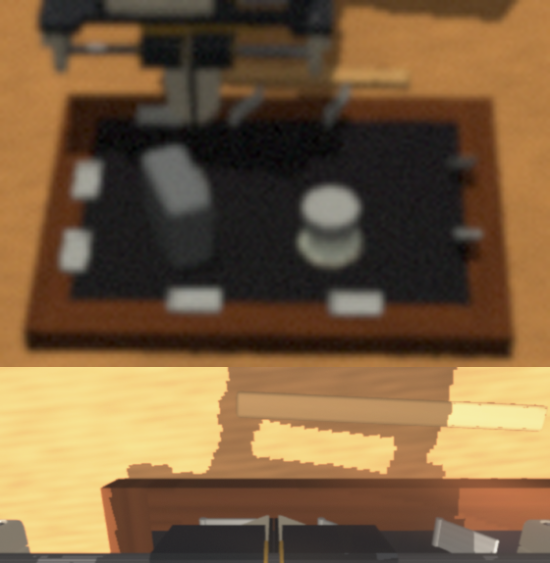

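Tongue 1 lies flat at about (160,115), to the left of the fingers, while tongues 2 and 3 (245,105 and 335,105) and tongues 4 and 5 still stand. Nothing else has moved. Continuing over tongues 2 and 3.

```bash
python3 -m handwheel '[[[0,0,0],[-0.0003,0.008,-0.0003],0],[[0,0,0],[-0.0003,0.016,-0.0003],0],[[0,0,0],[-0.0003,0.024,-0.0003],0],[[0,0,0],[-0.0003,0.032,-0.0003],0],[[0,0,0],[-0.0003,0.040,-0.0003],0],[[0,0,0],[-0.0003,0.046,0],0],[[0,0,0],[-0.0003,0.051,0.0007],0],[[0,0,0],[-0.0003,0.055,0.0009],0],[[0,0,0],[-0.0003,0.059,0.0009],0],[[0,0,0],[-0.0003,0.062,0.0003],0],[[0,0,0],[-0.0003,0.064,-0.0003],0],[[0,0,0],[-0.0003,0.064,-0.0003],0]]'
python3 -c "
from h import *
where()"
```

```text
time: 6.05
tool_pos: [504.5, 26.2, 24.8]
tcp_rot: [3.141, -0.002, 3.034]
contact_force: [0.3, -0.4, 0.6]
grip_width: 0.4
finger_force: 0.0
frame pos [-84.73   8.13  24.83] yaw 3.0338 F [ 0.3 -0.4  0.6] t 6.05
```

```bash
python3 -m handwheel '[[[0,0,0],[0.0003,0.008,0],[0][0]],[[0,0,0],[0.0003,0.016,0],0]]' 2>&1 | tail -1; python3 -c "
from h import *
where()"
```

```text
invalid input: not JSON, or not a number
frame pos [-84.73   8.13  24.83] yaw 3.0338 F [ 0.3 -0.4  0.6] t 6.05
```

That call had a typo and was refused. Nothing moved, so I'll retype it.

```bash
python3 -m handwheel '[[[0,0,0],[0.0003,0.008,0],0],[[0,0,0],[0.0003,0.016,0],0],[[0,0,0],[0.0003,0.024,0],0],[[0,0,0],[0.0003,0.032,0],0],[[0,0,0],[0.0003,0.040,0],0],[[0,0,0],[0.0003,0.047,0.0003],0],[[0,0,0],[0.0003,0.053,0.0010],0],[[0,0,0],[0.0003,0.058,0.0012],0],[[0,0,0],[0.0003,0.063,0.0012],0],[[0,0,0],[0.0003,0.069,0.0008],0],[[0,0,0],[0.0003,0.076,0],0],[[0,0,0],[0.0003,0.083,0],0]]'
python3 -c "
from h import *
where();to(f2w(-85,124.5,25),3.035)"
```

```text
time: 7.25
tool_pos: [513.2, 109.1, 24.9]
tcp_rot: [3.141, -0.002, 3.033]
contact_force: [-0.1, 1.2, 0.4]
grip_width: 0.4
finger_force: 0.0
frame pos [-84.89  91.5   24.85] yaw 3.0334 F [-0.1  1.2  0.4] t 7.25
turn [ 0.01 -0.09 -0.09] shift [ 0.0002  0.033  -0.0001]
```

```bash
python3 -m handwheel '[[[0,0,8],[0,0.009,-0.0003],0],[[0,0,16],[0,0.018,-0.0003],0],[[0,0,24],[0,0.027,-0.0003],0],[[0,0,32],[0,0.033,-0.0003],0],[[0,0,40],[0,0.033,-0.0003],0],[[0,0,48],[0,0.033,-0.0003],0],[[0,0,56],[0,0.033,-0.0003],0],[[0,0,64],[0,0.033,-0.0003],0],[[0,0,72],[0,0.033,-0.0003],0],[[0,0,80],[0,0.033,-0.0003],0],[[0,0,88],[0,0.033,-0.0003],0],[[0,0,90],[0,0.033,-0.0003],0]]'
python3 - <<'E'
from h import *
from plant import capture
c=capture("scene");where();to(f2w(-85,124.5,25),3.035-np.pi/2)
a=cv2.resize(c["image"][175:275,205:355],(600,400),interpolation=cv2.INTER_CUBIC);cv2.imwrite("pics/s4.png",a[...,::-1])
E
```

```text
time: 8.45
tool_pos: [516.7, 141.8, 25.1]
tcp_rot: [-3.14, -0.0, 1.458]
contact_force: [-0.4, 0.7, 0.2]
grip_width: 0.4
finger_force: 0.0
frame pos [-84.92 124.31  25.07] yaw 1.4592 F [-0.4  0.8  1.2] t 8.5
turn [-0.1  -0.01 -0.29] shift [ 0.0002 -0.0001  0.0001]
```

View pics/s4.png

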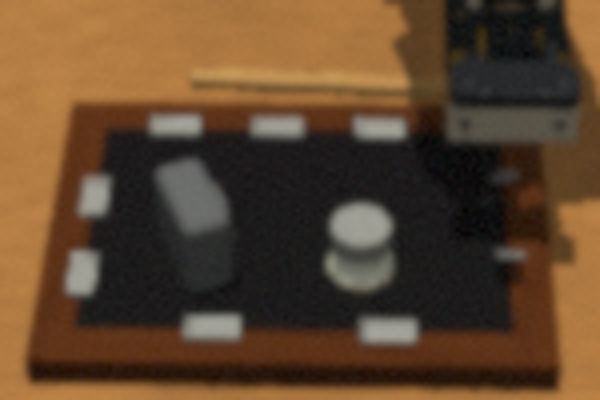

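Tongues 1–3 all lie flat at (175,125), (277,127) and (380,128). Tongues 4 and 5 still stand at (505,176) and (510,255), and the jar, tape and pencil haven't moved. On to the short rail.

```bash
python3 -m handwheel '[[[0,0,-0.2],[0,0.008,0.0002],0],[[0,0,-0.2],[0,0.017,0.0002],0],[[0,0,-0.2],[0,0.026,0.0002],0],[[0,0,-0.2],[0,0.035,0.0002],0],[[0,0,-0.2],[0,0.044,0.0002],0],[[0,0,-0.2],[0,0.052,0.0002],0],[[0,0,-0.2],[0,0.060,0.0002],0],[[0,0,-0.2],[0,0.068,0.0006],0],[[0,0,-0.2],[0,0.073,0.0014],0],[[0,0,-0.2],[0,0.077,0.0015],0],[[0,0,-0.2],[0,0.081,0.0010],0],[[0,0,-0.2],[0,0.084,0.0002],0]]'
python3 -c "
from h import *
from plant import capture
where();capture('top');where();to(f2w(0,124.5,25),3.035-np.pi/2)"
```

```text
time: 9.7
tool_pos: [600.5, 132.3, 24.7]
tcp_rot: [-3.14, -0.0, 1.466]
contact_force: [0.3, 0.6, 0.1]
grip_width: 0.1
finger_force: 0.0
frame pos [ -0.61 123.82  24.69] yaw 1.4663 F [0.3 0.6 0.1] t 9.7
frame pos [-1.2000e-01  1.2383e+02  2.4920e+01] yaw 1.4663 F [ 0.4 -0.6  0.5] t 9.75
turn [-0.05 -0.01  0.12] shift [ 0.0007  0.0001 -0.0001]
```

```bash
python3 -m handwheel '[[[0,0,0],[0.0006,0.008,0],0],[[0,0,0],[0.0006,0.016,0],0],[[0,0,0],[0.0006,0.024,0],0],[[0,0,0],[0.0006,0.032,0],0],[[0,0,0],[0.0006,0.040,0],0],[[0,0,0],[0.0006,0.047,0.0003],0],[[0,0,0],[0.0006,0.053,0.0011],0],[[0,0,0],[0.0006,0.058,0.0013],0],[[0,0,0],[0.0006,0.063,0.0013],0],[[0,0,0],[0.0006,0.069,0.0008],0],[[0,0,0],[0.0006,0.076,0],0],[[0,0,0],[0.0006,0.080,0],0]]'
python3 -m handwheel '[[[0,0,0],[0,0,-0.02],0],[[0,0,0],[0,0,-0.06],0],[[0,0,0],[0,0,-0.11],0],[[0,0,0],[0,0,-0.16],0],[[0,0,0],[0.05,0,-0.18],0],[[0,0,0],[0.10,-0.05,-0.18],0],[[0,0,0],[0.15,-0.1,-0.18],0],[[0,0,0],[0.20,-0.15,-0.18],0],[[0,0,0],[0.20,-0.15,-0.18],0],[[0,0,0],[0.20,-0.15,-0.18],0],[[0,0,0],[0.20,-0.15,-0.18],0]]'
python3 - <<'E'
from h import *
from plant import capture
c=capture("scene");t=capture("top");where()
a=cv2.resize(c["image"][175:275,205:405],(600,300),interpolation=cv2.INTER_CUBIC)
b=cv2.resize(t["image"][140:260,170:345],(438,300),interpolation=cv2.INTER_CUBIC);b=np.pad(b,((0,0),(0,162),(0,0)))
cv2.imwrite("pics/end.png",np.vstack([a,b])[...,::-1])
Rf=FR.as_matrix()[:2,:2]
Q=cloud(t);F=(Q[...,:2]-C0[:2])@Rf
for n,(x0,x1,y0,y1) in dict(t1=(-93,-77,-78,-66),t2=(-93,-77,-13,-1),t3=(-93,-77,52,64),t4=(-22,-12,116,132),t5=(44,54,116,132),ref=(80,90,40,68),board=(-60,-20,-40,40)).items():
    m=(F[...,0]>x0)&(F[...,0]<x1)&(F[...,1]>y0)&(F[...,1]<y1);print(n,m.sum(),Q[m][:,2].mean().round(1),Q[m][:,2].max().round(1))
m=((Q[...,2]>12)&(Q[...,2]<28)&(abs(F[...,0])<125)&(abs(F[...,1])<162)).astype(np.uint8)
k=cv2.connectedComponentsWithStats(m);i=1+np.argmax(k[2][1:,4]);print(cv2.minAreaRect(Q[k[1]==i][:,:2].astype(np.float32)))
E
```

```text
time: 10.95
tool_pos: [680.7, 124.5, 24.8]
tcp_rot: [-3.141, -0.0, 1.466]
contact_force: [-0.5, 0.2, 0.3]
grip_width: 0.7
finger_force: 0.0
time: 12.05
tool_pos: [550.4, 341.1, 205.3]
tcp_rot: [-3.14, -0.0, 1.47]
contact_force: [-0.2, -0.4, 0.1]
grip_width: 0.3
finger_force: 0.0
frame pos [-70.12 323.71 204.94] yaw 1.4663 F [-0.3  1.1 -0.2] t 12.15
t1 31 22.9 27.5
t2 29 23.5 27.9
t3 31 23.0 28.1
t4 25 22.6 29.2
t5 23 23.1 26.9
ref 37 22.6 27.3
board 456 20.6 27.8
((588.6124877929688, 9.96734619140625), (300.91162109375, 221.49832153320312), 83.8258056640625)
```

View pics/end.png

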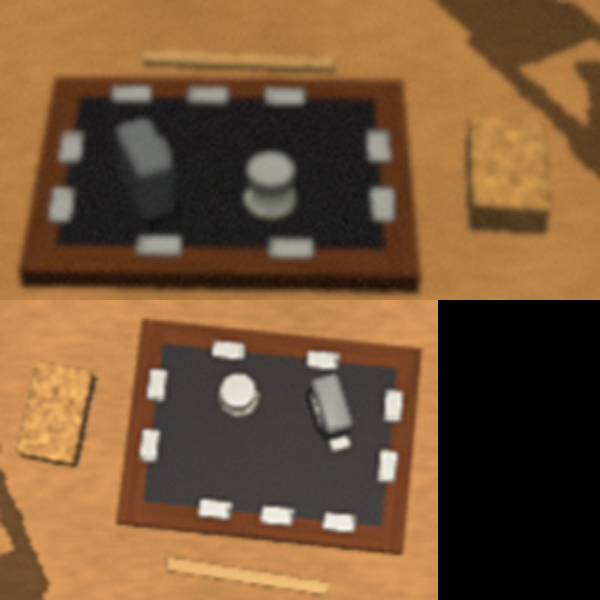

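All five tongues lie flat: in the lower picture at (338,522), (277,516), (214,509), (150,444) and (157,384), level with the fixed ones in depth. The frame, jar, tape, pencil and block are where they were, and the arm is clear.

```bash
python3 -c "
from plant import close_job
print(close_job())"
```

```text
the job is handed in; nothing more can be done
None
```

The job is handed in: all five tongues were stroked flat in order (1 to 5), the frame and everything around it show no movement in the before and after pictures, and the arm finished clear at about 12 s; no verdict came back.

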